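# Carry a row of engine parts over to the assembly rack in order

### The arm

A 6-joint arm with a two-finger parallel gripper is mounted at the origin on a cart in front of the work surface, level with it; the furniture and walls round the work are solid. World frame = base frame: x ahead of the robot, y to its left, z up, the work surface at z = 0. Lengths are in m, angles in rad, forces in N, time in s.
With the tool pointing down it reaches from about 0.375 to 0.825 m from the base axis. Payload 5.5 kg.
Tool frame: the origin (TCP) lies on the centre line of the jaws, within the pads' length; the fingertips stand 22 mm ahead of it and the grasp point (between the pads) lies 3 mm ahead of it (r.tips_ahead is the distance from the TCP to the fingertips, in m); x points along the fingers, y is the direction in which the jaws open and shut, and the axes are right-handed (so a half turn about x gives the same grasp; the last joint's range is limited). The gripper opens to 85 mm and grips with 20 to 120 N. Pads are 22 mm wide; open, the fingers measure 114 mm over their backs; the gripper's body (76 mm by 85 mm) begins 54 mm behind the grasp point. The pads swing forward as they close: fully open they stand 13 mm farther back than shut.
Start: joints at [-1.302, 0.314, -0.047, 1.21, 0, 1.571], TCP at [0.159, -0.578, 0.253] pointing down, gripper open.
Joint ranges: [-2.67, 2.67], [-0.69, 1.73], [-1.03, 1.25], [-2.08, 2.16], [-1.42, 1.45], [-3.14, 3.14]. Speed limits (rad/s): [2.39, 2.39, 3.01, 3.14, 3.14, 3.14].

### API

Orientations are given as a unit quaternion [w, x, y, z].
In Python, from plant import r gives the robot as it stands.
- The arm moves only by the tool apply_moves, never from a script. Its argument "deltas" is one flat list of numbers, 7 for each row, row after row: the shift along the tool's x, y, z in units of 25 mm (1.0 is 25 mm), then the turn, a rotation vector about the tool's x, y, z in units of 6 degrees (1.0 is 6 degrees), then the opening, from 0 (shut) to 1 (fully open). In form: [tx, ty, tz, ax, ay, az, jaw, tx, ty, tz, ax, ay, az, jaw, ...]. A call has 1 to 20 rows; each row shifts and turns the commanded pose from where the row before left it, along the tool's axes as they then stand; what a row does not reach is not made up. A row lasts 1/12 s, in which the tool goes at most 41.7 mm and 7.16 degrees, less where a joint would pass 70% of its speed; a pose out of reach is approached as far as the arm can. A call is refused whole if a number of a shift passes 1 or a number of a turn 1, either way. A call with a gripper value outside its range is refused whole. The fingers move at their own pace and stop on an object; "force" is the grip in N (left out, the last holds). Time passes only in rows, so rows that do not move let the fingers close. It gives the time, the measured TCP pose, the force and the opening at its end, in the units of the state.
- r.get_obs(): the state, without advancing time (a new reading comes with each control period).
- r.camera(name): name is "scene" or "top"; returns a dict with "img" (400x640x3 uint8, red, green, blue), "fx", "fy", "cx", "cy" (pixels), "rvec" (rotation vector, rad) and "tvec" (3), from world to camera coordinates, as OpenCV has them. Camera axes: x right, y down, z forward; pixel columns grow to the right and rows downward; lengths in m; the calibration is good to about 2 mm. A picture is of the moment at which its call begins. There is no depth.
- r.finish_job(): hands the job in, once; it reports no verdict.
Trained networks look in the newest picture that a camera, given by its name, has taken for a name from the list of things; names that differ only in an ending like _2 or _b are one class to them, and where a whole thing is asked for, a point or a joint stands for the part that bears it (a point fixed in the world has none). Each returns a list of dicts, best first, with "conf" (0 to 1); they miss things now and then, are a little off and sometimes report something else, mostly with a low value. They report only what shows in the picture. A call takes as long as a camera call. They do not tell look-alikes from the thing itself.
- r.look_for(camera, thing): "location" ([x, y, z] in m, in world coordinates, good to about 4 mm: the middle of the surface that is visible of it).
- r.masks_of(camera, thing): "mask" (400x640 bool, what is visible of it).
- r.place_of(camera, thing): "location" ([x, y, z] in m, in world coordinates, good to about 4 mm: a listed point, or the origin of a listed thing).
The state is a dict: "time": time; "joints": joint angles; "joint_vel": joint speeds; "joint_torque": joint torques, N m; "eef_pos": TCP position; "eef_rot": TCP orientation; "wrist_force": force on the tool from outside, world axes, zero at the start; "torque": the same for the moment, N m; "grip_width": finger opening in m.
Only numpy, scipy, OpenCV 4.12 (cv2) and the standard library are available. Lean on these libraries where they do the work, as an engineer would, in place of code of your own. Each camera call takes 0.05 s, during which the arm holds its last target. There are 200 camera calls.

### The job

The four engine parts lie on the four saddles of the old rack in the order they were taken off. Carry them over to the four rubber-lined pockets of the grey rack, one part in the middle of each pocket, keeping their order: the part that is leftmost in the old row (as the robot sees it) goes in the pocket next to the upright steel post, the next one beside it, and so on away from the post. Parts lie as they lay before, the rocker arm and the spark plug lengthwise across the rack, the others flat on their base, all let go and at rest.

Things in the scene. Friction and masses are not known exactly. Their poses are not given: they have to be found in the camera images.
- rocker_arm: bronze-coloured roller rocker arm, 34 (x) x 66 (y, its length) x 34 mm high; origin in the centre of its underside, z up. The cheeks, gripped across x, are 28 mm apart. About 0.14 kg
- spark_plug: spark plug lying on its side, 18 (x) x 78 (y, its length) x 18 mm high; origin in the centre of its underside. Gripped across x near the middle the fingers stop about 12 mm apart
- core_plug: round grey-brown stepped plug with a pinkish button on top, 41 mm across x 24 mm high; origin in the centre of its underside, z up
- collar_nut: bare steel hexagon nut with a brownish round collar on top, 21 (x) x 24 (y) x 22 mm high; origin in the centre of its underside, z up
- saddle_rocker: fixed dark steel saddle of the old rack on which the rocker arm lies at the start; 104 (x, across the row) x 66 mm (y, along the row). Origin at table level under its centre, flat seat 10 mm above; lips 6 mm high along the edges at x = -50 and +50 mm, no walls towards neighbours. +y points along the row to the robot's left. Saddles stand 80 mm apart in any order
- saddle_spark: fixed dark steel saddle of the old rack on which the spark plug lies at the start; 104 (x, across the row) x 66 mm (y, along the row). Origin at table level under its centre, flat seat 10 mm above; lips 6 mm high along the edges at x = -50 and +50 mm, no walls towards neighbours. +y points along the row to the robot's left. Saddles stand 80 mm apart in any order
- saddle_core: fixed dark steel saddle of the old rack on which the core plug lies at the start; 104 (x, across the row) x 66 mm (y, along the row). Origin at table level under its centre, flat seat 10 mm above; lips 6 mm high along the edges at x = -50 and +50 mm, no walls towards neighbours. +y points along the row to the robot's left. Saddles stand 80 mm apart in any order
- saddle_nut: fixed dark steel saddle of the old rack on which the collar nut lies at the start; 104 (x, across the row) x 66 mm (y, along the row). Origin at table level under its centre, flat seat 10 mm above; lips 6 mm high along the edges at x = -50 and +50 mm, no walls towards neighbours. +y points along the row to the robot's left. Saddles stand 80 mm apart in any order
- new_rack: fixed grey plate, 104 (x) x 400 (y, along the row) x 10 mm; origin at table level under its centre. Pocket floors (black rubber) 10 mm above it, centred at x = 0, y = -120, -40, +40, +120 mm. Lips 6 mm high at x = -50 and +50 mm; between pockets only 6 mm high stubs, from the lips in to x = -39 and +39 mm. It stands nearer to the robot than the old rack, or farther
- end_post: upright dark steel post with a round head, 17 mm across, fixed on the grey rack at its y = +180 or -180 mm, 60 mm from the centre of the nearest pocket; 37 mm high, origin in the centre of its foot, on the plate's top. The other end of the rack has only a flat bright steel cap 20 mm across and 4 mm high
There are look-alikes about, which are no part of the job. What is shaped like the core_plug but blue or turquoise is not meant.

How it is judged:
At the end, for the whole second after the job is handed in: Each part lies on its pocket's floor, centre within 15 mm of the pocket's along and across the row, in saddle order from left to right counted from the post; rocker arm and spark plug across the rack within 0.35 rad; the other two and the rocker arm upright within 0.2 rad; all released, at rest (x of rocker_arm in the frame of new_rack between -0.015 and 0.015 m and z of rocker_arm in the frame of new_rack between 0.004 and 0.016 m and linear speed of each of rocker_arm, spark_plug, core_plug, collar_nut below 0.02 m/s and angular speed of each of rocker_arm, spark_plug, core_plug, collar_nut below 0.3 rad/s and contact force between each of rocker_arm, spark_plug, core_plug, collar_nut and the fingers below 0.05 N and x of spark_plug in the frame of new_rack between -0.015 and 0.015 m and z of spark_plug in the frame of new_rack between 0.004 and 0.016 m and x of core_plug in the frame of new_rack between -0.015 and 0.015 m and z of core_plug in the frame of new_rack between 0.004 and 0.016 m and x of collar_nut in the frame of new_rack between -0.015 and 0.015 m and z of collar_nut in the frame of new_rack between 0.004 and 0.016 m and angle between each of rocker_arm, core_plug, collar_nut's own z axis and vertical below 0.2 rad and angle between the y axis of each of rocker_arm, spark_plug and the x axis of new_rack, either way round below 0.35 rad and (horizontal distance between rocker_arm and end_post between 0.045 and 0.075 m or horizontal distance between rocker_arm and end_post between 0.125 and 0.155 m or horizontal distance between rocker_arm and end_post between 0.205 and 0.235 m or horizontal distance between rocker_arm and end_post between 0.285 and 0.315 m) and (horizontal distance between spark_plug and end_post between 0.045 and 0.075 m or horizontal distance between spark_plug and end_post between 0.125 and 0.155 m or horizontal distance between spark_plug and end_post between 0.205 and 0.235 m or horizontal distance between spark_plug and end_post between 0.285 and 0.315 m) and (horizontal distance between core_plug and end_post between 0.045 and 0.075 m or horizontal distance between core_plug and end_post between 0.125 and 0.155 m or horizontal distance between core_plug and end_post between 0.205 and 0.235 m or horizontal distance between core_plug and end_post between 0.285 and 0.315 m) and (horizontal distance between collar_nut and end_post between 0.045 and 0.075 m or horizontal distance between collar_nut and end_post between 0.125 and 0.155 m or horizontal distance between collar_nut and end_post between 0.205 and 0.235 m or horizontal distance between collar_nut and end_post between 0.285 and 0.315 m) and (y of saddle_spark in the frame of saddle_rocker above 0.04 m or (horizontal distance between rocker_arm and end_post below 0.1 m and horizontal distance between spark_plug and end_post above 0.1 m) or (horizontal distance between rocker_arm and end_post below 0.18 m and horizontal distance between spark_plug and end_post above 0.18 m) or (horizontal distance between rocker_arm and end_post below 0.26 m and horizontal distance between spark_plug and end_post above 0.26 m)) and (y of saddle_core in the frame of saddle_rocker above 0.04 m or (horizontal distance between rocker_arm and end_post below 0.1 m and horizontal distance between core_plug and end_post above 0.1 m) or (horizontal distance between rocker_arm and end_post below 0.18 m and horizontal distance between core_plug and end_post above 0.18 m) or (horizontal distance between rocker_arm and end_post below 0.26 m and horizontal distance between core_plug and end_post above 0.26 m)) and (y of saddle_nut in the frame of saddle_rocker above 0.04 m or (horizontal distance between rocker_arm and end_post below 0.1 m and horizontal distance between collar_nut and end_post above 0.1 m) or (horizontal distance between rocker_arm and end_post below 0.18 m and horizontal distance between collar_nut and end_post above 0.18 m) or (horizontal distance between rocker_arm and end_post below 0.26 m and horizontal distance between collar_nut and end_post above 0.26 m)) and (y of saddle_rocker in the frame of saddle_spark above 0.04 m or (horizontal distance between spark_plug and end_post below 0.1 m and horizontal distance between rocker_arm and end_post above 0.1 m) or (horizontal distance between spark_plug and end_post below 0.18 m and horizontal distance between rocker_arm and end_post above 0.18 m) or (horizontal distance between spark_plug and end_post below 0.26 m and horizontal distance between rocker_arm and end_post above 0.26 m)) and (y of saddle_core in the frame of saddle_spark above 0.04 m or (horizontal distance between spark_plug and end_post below 0.1 m and horizontal distance between core_plug and end_post above 0.1 m) or (horizontal distance between spark_plug and end_post below 0.18 m and horizontal distance between core_plug and end_post above 0.18 m) or (horizontal distance between spark_plug and end_post below 0.26 m and horizontal distance between core_plug and end_post above 0.26 m)) and (y of saddle_nut in the frame of saddle_spark above 0.04 m or (horizontal distance between spark_plug and end_post below 0.1 m and horizontal distance between collar_nut and end_post above 0.1 m) or (horizontal distance between spark_plug and end_post below 0.18 m and horizontal distance between collar_nut and end_post above 0.18 m) or (horizontal distance between spark_plug and end_post below 0.26 m and horizontal distance between collar_nut and end_post above 0.26 m)) and (y of saddle_rocker in the frame of saddle_core above 0.04 m or (horizontal distance between core_plug and end_post below 0.1 m and horizontal distance between rocker_arm and end_post above 0.1 m) or (horizontal distance between core_plug and end_post below 0.18 m and horizontal distance between rocker_arm and end_post above 0.18 m) or (horizontal distance between core_plug and end_post below 0.26 m and horizontal distance between rocker_arm and end_post above 0.26 m)) and (y of saddle_spark in the frame of saddle_core above 0.04 m or (horizontal distance between core_plug and end_post below 0.1 m and horizontal distance between spark_plug and end_post above 0.1 m) or (horizontal distance between core_plug and end_post below 0.18 m and horizontal distance between spark_plug and end_post above 0.18 m) or (horizontal distance between core_plug and end_post below 0.26 m and horizontal distance between spark_plug and end_post above 0.26 m)) and (y of saddle_nut in the frame of saddle_core above 0.04 m or (horizontal distance between core_plug and end_post below 0.1 m and horizontal distance between collar_nut and end_post above 0.1 m) or (horizontal distance between core_plug and end_post below 0.18 m and horizontal distance between collar_nut and end_post above 0.18 m) or (horizontal distance between core_plug and end_post below 0.26 m and horizontal distance between collar_nut and end_post above 0.26 m)) and (y of saddle_rocker in the frame of saddle_nut above 0.04 m or (horizontal distance between collar_nut and end_post below 0.1 m and horizontal distance between rocker_arm and end_post above 0.1 m) or (horizontal distance between collar_nut and end_post below 0.18 m and horizontal distance between rocker_arm and end_post above 0.18 m) or (horizontal distance between collar_nut and end_post below 0.26 m and horizontal distance between rocker_arm and end_post above 0.26 m)) and (y of saddle_spark in the frame of saddle_nut above 0.04 m or (horizontal distance between collar_nut and end_post below 0.1 m and horizontal distance between spark_plug and end_post above 0.1 m) or (horizontal distance between collar_nut and end_post below 0.18 m and horizontal distance between spark_plug and end_post above 0.18 m) or (horizontal distance between collar_nut and end_post below 0.26 m and horizontal distance between spark_plug and end_post above 0.26 m)) and (y of saddle_core in the frame of saddle_nut above 0.04 m or (horizontal distance between collar_nut and end_post below 0.1 m and horizontal distance between core_plug and end_post above 0.1 m) or (horizontal distance between collar_nut and end_post below 0.18 m and horizontal distance between core_plug and end_post above 0.18 m) or (horizontal distance between collar_nut and end_post below 0.26 m and horizontal distance between core_plug and end_post above 0.26 m))); the robot touches nothing.
It also fails if it takes over 96 s, if anything falls off the work surface, if the arm or the gripper's body presses on something with over 40 N, if the wrist force passes 120 N, or if a joint passes its speed limit or range.

## Working session

There is one attempt and no reset: what is moved stays moved. The work goes in short steps, Python scripts to look and compute and a tool call to move; the robot and the scene stay as the last step left them, time stands still between calls to the robot, and variables do not carry over. Pictures are saved under pics/ and viewed, about 12 in all and at most 16, crops included, and the job is handed in when it is done.

Besides the shell and the picture viewer there is one more tool, called after "Emit:" as name(argument=value, ...) on one line, values as JSON. apply_moves: Moves the arm, as the interface text tells. Its arguments: {"type":"object","properties":{"deltas":{"type":"array","items":{"type":"number"}},"force":{"type":"number"}},"required":["deltas"]}

```bash
mkdir -p pics; ls; python3 - <<'E'
from plant import r
import cv2,numpy as np
o=r.get_obs();print(o['time'],o['eef_pos'],o['eef_rot'],o['grip_width'],r.tips_ahead)
for c in ['top','scene']:
    d=r.camera(c);cv2.imwrite(f'pics/{c}0.png',d['img'][:,:,::-1]);print(c,d['fx'],d['cx'],d['cy'],d['rvec'],d['tvec'])
    for t in ['rocker_arm','spark_plug','core_plug','collar_nut','saddle_rocker','saddle_spark','saddle_core','saddle_nut','new_rack','end_post']:
        print(t,[(np.round(q['location'],3).tolist(),round(q['conf'],2)) for q in r.place_of(c,t)][:4])
E
```

```text
pics
0.0 [ 0.15920383 -0.5779187   0.2524099 ] [-0.09413521 -0.70064759 -0.09536182  0.70081213] 0.0855614889364466 0.022
top 387.8376542572006 323.73240567299143 196.14985371427434 [ 2.21972716 -2.18367758  0.07979743] [-0.13528423  0.56124657  0.86546496]
rocker_arm [([0.455, 0.033, 0.011], 0.55)]
spark_plug [([0.455, -0.041, 0.008], 0.59)]
core_plug [([0.654, -0.42, -0.0], 0.74), ([0.428, -0.346, 0.0], 0.69), ([0.678, -0.328, -0.004], 0.68), ([0.449, -0.202, 0.014], 0.55)]
collar_nut [([0.45, -0.122, 0.013], 0.54)]
saddle_rocker [([0.454, 0.036, -0.001], 0.72), ([0.651, -0.059, 0.001], 0.35), ([0.664, 0.122, 0.014], 0.34)]
saddle_spark [([0.456, -0.048, 0.002], 0.55)]
saddle_core [([0.447, -0.205, -0.002], 0.89)]
saddle_nut [([0.45, -0.123, 0.002], 0.68)]
new_rack [([0.65, -0.058, 0.001], 0.58)]
end_post [([0.665, 0.125, 0.014], 0.65), ([0.452, -0.044, 0.007], 0.37)]
scene 423.41857024198976 318.512389633362 199.75228720300072 [ 2.19635481 -1.19944122  0.42553815] [-0.39231567  0.3285719   0.6833868 ]
rocker_arm [([0.449, -0.046, -0.001], 0.72), ([0.452, 0.034, 0.01], 0.69)]
spark_plug [([0.452, -0.039, 0.009], 0.55), ([0.449, -0.208, 0.01], 0.53)]
core_plug [([0.501, -0.302, 0.003], 0.91), ([0.446, -0.205, 0.009], 0.79), ([0.431, -0.346, 0.004], 0.78), ([0.675, -0.33, -0.0], 0.76)]
collar_nut [([0.458, -0.123, 0.013], 0.55), ([0.454, -0.047, -0.001], 0.18)]
saddle_rocker [([0.452, 0.03, 0.002], 0.7)]
saddle_spark [([0.451, -0.049, 0.0], 0.71)]
saddle_core [([0.452, -0.21, 0.001], 0.56)]
saddle_nut [([0.45, -0.128, -0.0], 0.92), ([0.457, -0.124, 0.014], 0.68)]
new_rack [([0.65, -0.061, -0.003], 0.88)]
end_post [([0.661, 0.12, 0.008], 0.42), ([0.451, -0.05, -0.003], 0.37)]
```

View pics/top0.png

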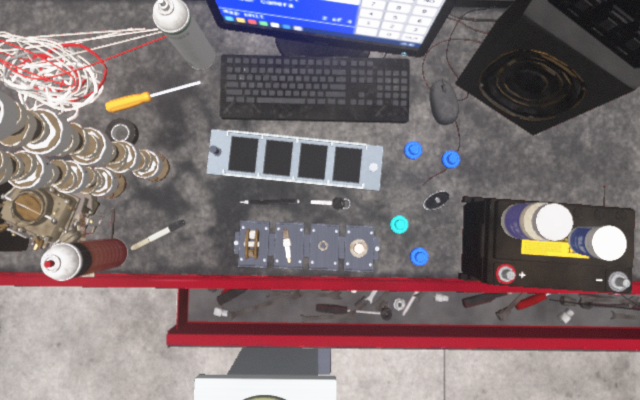

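View pics/scene0.png

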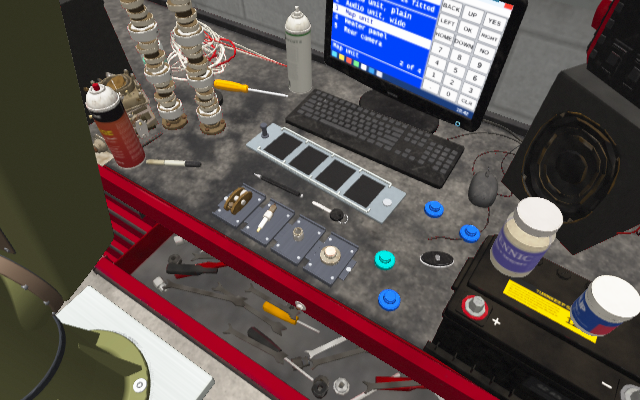

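The top view shows the old rack nearer the robot. From the left it holds the rocker (252,243), spark plug (287,245), nut (323,245) and core plug (359,247). The grey rack is farther away and slightly turned. Its post is at the left (+y) end (215,150) and its flat cap at the right (375,167), so left-to-right order is kept. Next I'll refine the poses with masks.

```bash
cat > h.py <<'E'
import cv2,numpy as np
from plant import r
def cast(d,uv,z):
    R=cv2.Rodrigues(np.array(d['rvec'],float))[0];t=np.array(d['tvec'],float)
    uv=np.atleast_2d(uv);rays=np.c_[(uv[:,0]-d['cx'])/d['fx'],(uv[:,1]-d['cy'])/d['fy'],np.ones(len(uv))]@R
    c=-R.T@t
    return (c+rays*((z-c[2])/rays[:,2])[:,None])[:,:2]
def rect(d,mask,z):
    v,u=np.nonzero(mask);p=cast(d,np.c_[u,v],z)
    (cx,cy),(w,h),a=cv2.minAreaRect((p*1000).astype(np.float32))
    b=cv2.boxPoints(((cx,cy),(w,h),a));e=[b[1]-b[0],b[2]-b[1]];l=max(e,key=np.linalg.norm)
    return np.round([cx,cy],1),np.round(sorted([w,h]),1),round(float((np.degrees(np.arctan2(l[1],l[0]))+45)%180-45),1)
E
python3 - <<'E'
from h import *
d=r.camera('top')
R=cv2.Rodrigues(np.array(d['rvec'],float))[0];print('cam',-R.T@np.array(d['tvec']))
for t,z in [('new_rack',.01),('end_post',.04),('rocker_arm',.03),('spark_plug',.019),('collar_nut',.03),('core_plug',.03),('saddle_rocker',.01),('saddle_spark',.01),('saddle_nut',.01),('saddle_core',.01)]:
    for q in r.masks_of('top',t)[:4]: print(t,round(q['conf'],2),*rect(d,q['mask'],z))
# pocket blobs
g=cv2.cvtColor(d['img'],cv2.COLOR_RGB2GRAY);s=g[125:195,200:390]
n,l,st,c=cv2.connectedComponentsWithStats((s<40).astype(np.uint8))
for i in range(1,n):
    if 400<st[i,4]<2000: 
        m=np.zeros(g.shape,bool);m[125:195,200:390]=l==i;print('pocket',*rect(d,m,.01))
s=d['img'][210:280,220:390,::-1];cv2.imwrite('pics/crop1.png',cv2.resize(s,None,fx=4.6,fy=4.6,interpolation=cv2.INTER_CUBIC))
E
```

```text
cam [ 0.51461816 -0.11123467  0.89728709]
new_rack 0.81 [647.6 -57.9] [106.9 398.6] 85.3
end_post 0.64 [659.4 118.1] [20.1 24.4] 91.1
rocker_arm 0.94 [453.8  31.5] [31. 62.] 1.5
spark_plug 0.69 [450.7 -43.4] [14.2 69.9] 4.6
collar_nut 0.54 [ 452.7 -123.7] [17.8 19.9] 0.9
core_plug 0.74 [451.7 -49.4] [ 64.3 103.8] 0.8
core_plug 0.7 [ 449.4 -204. ] [39.2 39.4] -44.4
core_plug 0.68 [ 650.9 -411. ] [40.5 43.3] 117.4
core_plug 0.57 [ 431.4 -339.4] [34.9 37.7] 45.8
saddle_rocker 0.91 [452.8  32.5] [ 68.4 104.7] -1.8
saddle_spark 0.9 [450.2 -48. ] [ 70.3 106.3] 1.1
saddle_nut 0.87 [ 447.8 -128.2] [ 68.3 107.1] -1.5
saddle_core 0.93 [ 446.4 -208.6] [ 66.8 104.7] -1.0
```

View pics/crop1.png

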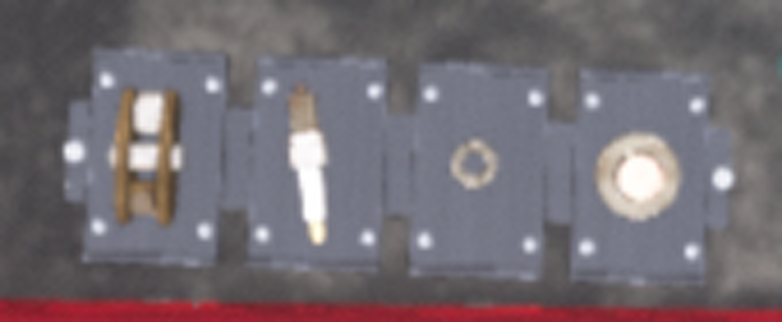

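The crop shows the four old saddles, with the rocker, plug, nut and core plug upright and nearly square to them. The spark plug is turned about 5°. I'll start by lifting and squaring the tool.

Emit:
apply_moves(deltas=[-0.6, 0, 0, 0.86, 0, 0, 0.6, -0.6, 0, 0, 0.86, 0, 0, 0.6, -0.6, 0, 0, 0.86, 0, 0, 0.6, 0, 0, 0, 0, 0, 0, 0.6], force=40)

```text
time: 1.98
eef_pos: [0.1597, -0.5798, 0.3014]
eef_rot: [0.0, 0.708, -0.003, -0.707]
wrist_force: [0.8, -0.9, -0.6]
grip_width: 0.0515
```

```bash
cat >> h.py <<'E'
from scipy.spatial.transform import Rotation as Ro
def st(*targets):
    "targets: (x,y,z,yaw_deg) ; yaw 0 = tool y along world -y. prints tool-frame shift (units, in the frame after the turn) and turn"
    o=r.get_obs();p=np.array(o['eef_pos']);q=o['eef_rot'];M=Ro.from_quat([*q[1:],q[0]]).as_matrix()
    yaw=np.degrees(np.arctan2(M[1,1],M[0,1]))+90
    print('t',round(o['time'],2),'pos',np.round(p,4),'yaw',round(yaw,2),'down',np.round(M[:,0],3),'w',round(o['grip_width'],4),'F',np.round(o['wrist_force'],1),'j',np.round(o['joints'],2))
    for x,y,z,a in targets:
        t=np.radians(a-90);Y=np.array([np.cos(t),np.sin(t),0]);X=np.array([0,0,-1.]);B=np.c_[X,Y,np.cross(X,Y)]
        print('->',(x,y,z,a),'shift',np.round(B.T@(np.array([x,y,z])-p)/.025,2),'ax',round(-(a-yaw)/6,2))
        p=np.array([x,y,z]);yaw=a
E
python3 -c "
from h import *
st((.22,-.36,.25,0),(.40,-.1,.2,0),(.454,.031,.1,0))"
```

```text
t 1.98 pos [ 0.1597 -0.5798  0.3014] yaw -0.2 down [ 0.001 -0.004 -1.   ] w 0.0515 F [ 0.8 -0.9 -0.6] j [-1.3   0.3   0.04  1.31  0.    1.84]
-> (0.22, -0.36, 0.25, 0) shift [ 2.06 -8.79 -2.41] ax -0.03
-> (0.4, -0.1, 0.2, 0) shift [  2.  -10.4  -7.2] ax 0.0
-> (0.454, 0.031, 0.1, 0) shift [ 4.   -5.24 -2.16] ax 0.0
```

Emit:
apply_moves(deltas=[0, 0, 0, -1, 0, 0, 0.6, 0, 0, 0, -1, 0, 0, 0.6, 0, 0, 0, -1, 0, 0, 0.6, 0, 0, 0, -1, 0, 0, 0.6, 0, 0, 0, -1, 0, 0, 0.6, 0, 0, 0, -1, 0, 0, 0.6, 0, 0, 0, -1, 0, 0, 0.6, 0, 0, 0, -1, 0, 0, 0.6, 0, 0, 0, -1, 0, 0, 0.6, 0, 0, 0, -1, 0, 0, 0.6, 0, 0, 0, -1, 0, 0, 0.6, 0, 0, 0, -1, 0, 0, 0.6, 0, 0, 0, -1, 0, 0, 0.6, 0, 0, 0, -1, 0, 0, 0.6, 0, 0, 0, -1, 0, 0, 0.6])

```text
time: 3.23
eef_pos: [0.1593, -0.5782, 0.2973]
eef_rot: [0.501, 0.498, 0.502, -0.498]
wrist_force: [0.6, 0.4, -0.3]
grip_width: 0.0513
```

Emit:
apply_moves(deltas=[0, 0, 0, -1, 0, 0, 0.6, 0, 0, 0, -1, 0, 0, 0.6, 0, 0, 0, -1, 0, 0, 0.6, 0, 0, 0, -1, 0, 0, 0.6, 0, 0, 0, -1, 0, 0, 0.6, 0, 0, 0, -1, 0, 0, 0.6, 0, 0, 0, -1, 0, 0, 0.6, 0, 0, 0, -1, 0, 0, 0.6, 0, 0, 0, -1, 0, 0, 0.6, 0, 0, 0, -1, 0, 0, 0.6, 0, 0, 0, -1, 0, 0, 0.6, 0, 0, 0, -1, 0, 0, 0.6, 0, 0, 0, -1, 0, 0, 0.6, 0, 0, 0, -1, 0, 0, 0.6, 0, 0, 0, -1, 0, 0, 0.6])

```text
time: 4.48
eef_pos: [0.1593, -0.5782, 0.2973]
eef_rot: [0.707, -0.002, 0.707, 0.003]
wrist_force: [-0.2, 0.4, -0.2]
grip_width: 0.0512
```

```bash
sed -i 's/+90$/-90/; s/a-90);Y/a+90);Y/; s/yaw 0 = tool y along world -y/yaw 0 = tool y along world +y/' h.py; sed -i 's/\[0,1\]))+90/[0,1]))-90/' h.py
python3 -c "
from h import *
st((.22,-.36,.25,0),(.40,-.1,.2,0),(.454,.031,.1,0))"
```

```text
t 4.48 pos [ 0.1593 -0.5782  0.2973] yaw 0.38 down [-0.     0.001 -1.   ] w 0.0512 F [-0.2  0.4 -0.2] j [-1.3   0.3   0.04  1.31 -0.   -1.31]
-> (0.22, -0.36, 0.25, 0) shift [1.89 8.73 2.43] ax 0.06
-> (0.4, -0.1, 0.2, 0) shift [ 2.  10.4  7.2] ax 0.0
-> (0.454, 0.031, 0.1, 0) shift [4.   5.24 2.16] ax 0.0
```

Emit:
apply_moves(deltas=[0.2, 0.87, 0.24, 0.06, 0, 0, 0.6, 0.2, 0.87, 0.24, 0, 0, 0, 0.6, 0.2, 0.87, 0.24, 0, 0, 0, 0.6, 0.2, 0.87, 0.24, 0, 0, 0, 0.6, 0.2, 0.87, 0.24, 0, 0, 0, 0.6, 0.2, 0.87, 0.24, 0, 0, 0, 0.6, 0.2, 0.87, 0.24, 0, 0, 0, 0.6, 0.2, 0.87, 0.24, 0, 0, 0, 0.6, 0.2, 0.87, 0.24, 0, 0, 0, 0.6, 0.2, 0.87, 0.24, 0, 0, 0, 0.6])

```text
time: 5.32
eef_pos: [0.2208, -0.36, 0.2473]
eef_rot: [0.707, 0.002, 0.707, -0.002]
wrist_force: [0.3, 0.1, -0.1]
grip_width: 0.0514
```

Emit:
apply_moves(deltas=[0.17, 0.87, 0.6, 0, 0, 0, 0.6, 0.17, 0.87, 0.6, 0, 0, 0, 0.6, 0.17, 0.87, 0.6, 0, 0, 0, 0.6, 0.17, 0.87, 0.6, 0, 0, 0, 0.6, 0.17, 0.87, 0.6, 0, 0, 0, 0.6, 0.17, 0.87, 0.6, 0, 0, 0, 0.6, 0.17, 0.87, 0.6, 0, 0, 0, 0.6, 0.17, 0.87, 0.6, 0, 0, 0, 0.6, 0.17, 0.87, 0.6, 0, 0, 0, 0.6, 0.17, 0.87, 0.6, 0, 0, 0, 0.6, 0.17, 0.87, 0.6, 0, 0, 0, 0.6, 0.17, 0.87, 0.6, 0, 0, 0, 0.6, 0.67, 0.87, 0.36, 0, 0, 0, 0.6, 0.67, 0.87, 0.36, 0, 0, 0, 0.6, 0.67, 0.87, 0.36, 0, 0, 0, 0.6, 0.67, 0.87, 0.36, 0, 0, 0, 0.6, 0.67, 0.87, 0.36, 0, 0, 0, 0.6, 0.67, 0.87, 0.36, 0, 0, 0, 0.6, 0, 0, 0, 0, 0, 0, 0.6])

```text
time: 6.9
eef_pos: [0.4571, 0.0311, 0.0936]
eef_rot: [0.706, 0.001, 0.708, -0.0]
wrist_force: [-0.8, -0.9, -0.5]
grip_width: 0.0512
```

```bash
python3 -c "
from h import *
d=r.camera('scene');st((.453,.032,.034,0))
cv2.imwrite('pics/s1.png',cv2.resize(d['img'][80:300,180:440,::-1],None,fx=2.6,fy=2.6))"
```

```text
t 6.95 pos [0.4566 0.0297 0.0947] yaw -0.13 down [-0.003 -0.    -1.   ] w 0.0512 F [-0.6 -0.5  0.2] j [ 0.06  0.18 -0.61  0.78  0.    0.07]
-> (0.453, 0.032, 0.034, 0) shift [ 2.43  0.09 -0.15] ax -0.02
```

View pics/s1.png

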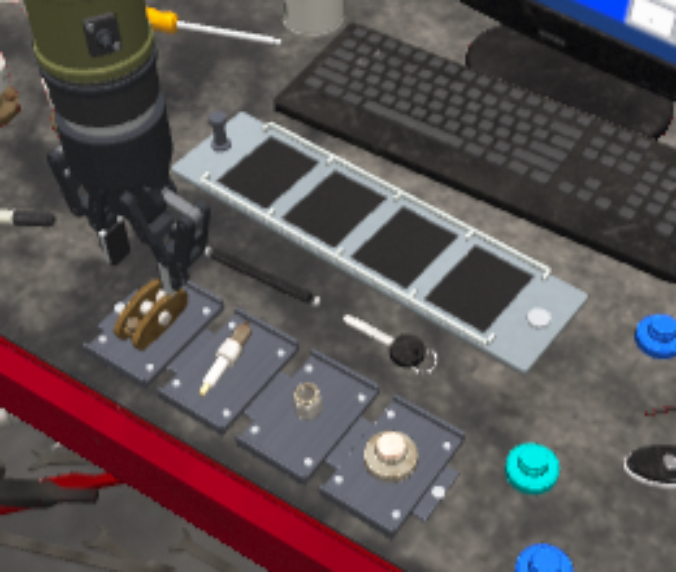

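The gripper hangs over the rocker, with the rack and post clear behind it. I'll descend and grasp.

Emit:
apply_moves(deltas=[0.6, 0.03, -0.04, 0, 0, 0, 0.6, 0.6, 0.03, -0.04, 0, 0, 0, 0.6, 0.6, 0.03, -0.04, 0, 0, 0, 0.6, 0.55, 0, -0.03, 0, 0, 0, 0.6, 0, 0, 0, 0, 0, 0, 0.6, 0, 0, 0, 0, 0, 0, 0, 0, 0, 0, 0, 0, 0, 0, 0, 0, 0, 0, 0, 0, 0, 0, 0, 0, 0, 0, 0, 0, 0, 0, 0, 0, 0, 0, 0])

```text
time: 7.78
eef_pos: [0.455, 0.0304, 0.039]
eef_rot: [0.708, 0.003, 0.706, -0.003]
wrist_force: [-1.5, -0.4, 6.4]
grip_width: 0.0274
```

```bash
python3 -c "
from h import *
st((.46,.03,.11,0),(.659,.0606,.11,-4.7),(.659,.0606,.036,-4.7))"
```

```text
t 7.78 pos [0.455  0.0304 0.039 ] yaw -0.44 down [ 0.002 -0.    -1.   ] w 0.0274 F [-1.5 -0.4  6.4] j [ 0.07  0.25 -0.68  0.64 -0.    0.07]
-> (0.46, 0.03, 0.11, 0) shift [-2.84 -0.02  0.2 ] ax -0.07
-> (0.659, 0.0606, 0.11, -4.7) shift [0.   1.87 7.83] ax 0.78
-> (0.659, 0.0606, 0.036, -4.7) shift [2.96 0.   0.  ] ax -0.0
```

Emit:
apply_moves(deltas=[-0.7, 0, 0, 0.25, 0, 0, 0, -1, 0, 0, 0.25, 0, 0, 0, -1, 0, 0.1, 0.25, 0, 0, 0, -0.14, 0.1, 0.5, 0, 0, 0, 0, 0, 0.25, 0.92, 0, 0, 0, 0, 0, 0.25, 0.92, 0, 0, 0, 0, 0, 0.25, 0.92, 0, 0, 0, 0, 0, 0.25, 0.92, 0, 0, 0, 0, 0, 0.25, 0.92, 0, 0, 0, 0, 0, 0.25, 0.92, 0, 0, 0, 0, 0, 0.25, 0.92, 0, 0, 0, 0, 0, 0.02, 0.9, 0, 0, 0, 0, 0, 0, 0, 0, 0, 0, 0])

```text
time: 8.87
eef_pos: [0.66, 0.0603, 0.109]
eef_rot: [0.708, 0.03, 0.705, -0.03]
wrist_force: [0.2, -0.0, -0.6]
grip_width: 0.0274
```

```bash
python3 -c "
from h import *
d=r.camera('scene');d=r.camera('top')
st((.6595,.0606,.04,-4.7))
for c in ['top','scene']:
  print([(np.round(q['location'],3),q['conf']) for q in r.place_of(c,'rocker_arm')])
"
```

```text
t 8.97 pos [0.6559 0.0602 0.1085] yaw -4.93 down [-0.001 -0.    -1.   ] w 0.0275 F [ 0.6  0.  -1.5] j [ 0.09  0.51 -0.1   0.97  0.    0.18]
-> (0.6595, 0.0606, 0.04, -4.7) shift [2.74 0.03 0.14] ax -0.04
[(array([0.657, 0.057, 0.081]), 0.52)]
[(array([0.658, 0.061, 0.081]), 0.74)]
```

Emit:
apply_moves(deltas=[0.8, 0, 0.05, 0, 0, 0, 0, 0.8, 0, 0, 0, 0, 0, 0, 0.6, 0, 0, 0, 0, 0, 0, 0.35, 0, 0, 0, 0, 0, 0, 0.17, 0, 0, 0, 0, 0, 0, 0, 0, 0, 0, 0, 0, 0, 0, 0, 0, 0, 0, 0, 0.4, 0, 0, 0, 0, 0, 0, 0.5, 0, 0, 0, 0, 0, 0, 0.5, 0, 0, 0, 0, 0, 0, 0.5])

```text
time: 9.9
eef_pos: [0.658, 0.0601, 0.0422]
eef_rot: [0.707, 0.031, 0.706, -0.03]
wrist_force: [0.3, 0.1, -0.7]
grip_width: 0.0426
```

```bash
python3 -c "
from h import *
st((.66,.06,.13,-1),(.451,-.0425,.11,4.6),(.451,-.0425,.034,4.6))"
```

```text
t 9.9 pos [0.658  0.0601 0.0422] yaw -4.94 down [ 0.002  0.    -1.   ] w 0.0426 F [ 0.3  0.1 -0.7] j [ 0.09  0.57 -0.16  0.84 -0.    0.18]
-> (0.66, 0.06, 0.13, -1) shift [-3.51 -0.    0.08] ax -0.66
-> (0.451, -0.0425, 0.11, 4.6) shift [ 0.8  -3.42 -8.66] ax -0.93
-> (0.451, -0.0425, 0.034, 4.6) shift [3.04 0.   0.  ] ax -0.0
```

Emit:
apply_moves(deltas=[-0.6, 0, 0, 0, 0, 0, 0.5, -1, 0, 0, -0.4, 0, 0, 0.5, -1, 0, 0, -0.6, 0, 0, 0.5, -0.9, 0, 0, -0.6, 0, 0, 0.5, 0.09, -0.38, -0.96, 0, 0, 0, 0.5, 0.09, -0.38, -0.96, 0, 0, 0, 0.5, 0.09, -0.38, -0.96, 0, 0, 0, 0.5, 0.09, -0.38, -0.96, 0, 0, 0, 0.5, 0.09, -0.38, -0.96, 0, 0, 0, 0.5, 0.09, -0.38, -0.96, 0, 0, 0, 0.5, 0.09, -0.38, -0.96, 0, 0, 0, 0.5, 0.09, -0.38, -0.96, 0, 0, 0, 0.5, 0.09, -0.38, -0.96, 0, 0, 0, 0.5, 0, 0, 0, 0, 0, 0, 0.5, 0, 0, 0, 0, 0, 0, 0.5])

```text
time: 11.15
eef_pos: [0.4482, -0.0431, 0.1088]
eef_rot: [0.707, -0.028, 0.706, 0.028]
wrist_force: [0.9, -0.1, 0.3]
grip_width: 0.0427
```

```bash
python3 -c "
from h import *
st((.451,-.042,.034,4.6))
d=r.camera('scene')
for t in ['rocker_arm','spark_plug']:
  print([(np.round(q['location'],3),q['conf']) for q in r.place_of('scene',t)])
cv2.imwrite('pics/s2.png',cv2.resize(d['img'][90:300,190:440,::-1],None,fx=2.6,fy=2.6))"
```

```text
t 11.15 pos [ 0.4482 -0.0431  0.1088] yaw 4.59 down [ 0.001  0.    -1.   ] w 0.0427 F [ 0.9 -0.1  0.3] j [-0.1   0.15 -0.61  0.81  0.   -0.18]
-> (0.451, -0.042, 0.034, 4.6) shift [2.99 0.04 0.12] ax -0.0
[(array([ 0.457, -0.123,  0.011]), 0.7), (array([0.655, 0.059, 0.008]), 0.62)]
[(array([ 0.453, -0.04 ,  0.01 ]), 0.71)]
```

View pics/s2.png

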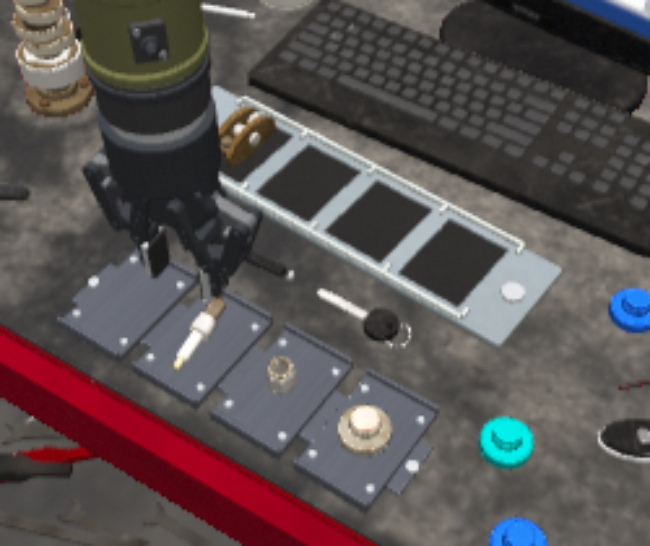

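The rocker lies in the pocket next to the post, and the gripper is above the spark plug. I'll descend and grip it.

Emit:
apply_moves(deltas=[0.8, 0.04, 0.1, 0, 0, 0, 0.5, 0.8, 0, 0, 0, 0, 0, 0.5, 0.8, 0, 0, 0, 0, 0, 0.5, 0.5, 0, 0, 0, 0, 0, 0.5, 0, 0, 0, 0, 0, 0, 0.5, 0, 0, 0, 0, 0, 0, 0, 0, 0, 0, 0, 0, 0, 0, 0, 0, 0, 0, 0, 0, 0, 0, 0, 0, 0, 0, 0, 0, 0, 0, 0, 0, 0, 0, 0])

```text
time: 12.13
eef_pos: [0.4525, -0.0415, 0.0369]
eef_rot: [0.707, -0.029, 0.706, 0.029]
wrist_force: [0.7, 0.6, 5.5]
grip_width: 0.0106
```

```bash
python3 -c "
from h import *
st((.451,-.042,.11,-4.7),(.653,-.0195,.11,-4.7))"
```

```text
t 12.13 pos [ 0.4525 -0.0415  0.0369] yaw 4.66 down [ 0.003 -0.    -1.   ] w 0.0106 F [0.7 0.6 5.5] j [-0.09  0.25 -0.68  0.63  0.   -0.17]
-> (0.451, -0.042, 0.11, -4.7) shift [-2.92 -0.02 -0.06] ax 1.56
-> (0.653, -0.0195, 0.11, -4.7) shift [0.   1.56 7.98] ax -0.0
```

Emit:
apply_moves(deltas=[-0.7, 0, 0, 0, 0, 0, 0, -1, 0, 0, 0.5, 0, 0, 0, -1, 0, 0, 0.53, 0, 0, 0, -0.2, 0, 0, 0.53, 0, 0, 0, 0, 0.19, 0.98, 0, 0, 0, 0, 0, 0.19, 0.98, 0, 0, 0, 0, 0, 0.19, 0.98, 0, 0, 0, 0, 0, 0.19, 0.98, 0, 0, 0, 0, 0, 0.19, 0.98, 0, 0, 0, 0, 0, 0.19, 0.98, 0, 0, 0, 0, 0, 0.19, 0.98, 0, 0, 0, 0, 0, 0.19, 0.98, 0, 0, 0, 0, 0, 0, 0, 0, 0, 0, 0, 0, 0, 0, 0, 0, 0, 0])

```text
time: 13.3
eef_pos: [0.6504, -0.0196, 0.108]
eef_rot: [0.707, 0.029, 0.707, -0.029]
wrist_force: [-0.3, 0.1, -0.2]
grip_width: 0.0104
```

```bash
python3 -c "
from h import *
d=r.camera('scene');d=r.camera('top')
st((.653,-.0195,.039,-4.7))
for c in ['top','scene']:
  print([(np.round(q['location'],3),q['conf']) for q in r.place_of(c,'spark_plug')])
for q in r.masks_of('top','spark_plug')[:2]: print(rect(d,q['mask'],.09),q['conf'])
"
```

```text
t 13.4 pos [ 0.6486 -0.0198  0.108 ] yaw -4.7 down [-0.001 -0.    -1.   ] w 0.0103 F [-0.6 -0.2 -0.4] j [-0.03  0.49 -0.13  0.95 -0.    0.05]
-> (0.653, -0.0195, 0.039, -4.7) shift [2.76 0.03 0.17] ax -0.0
[(array([ 0.648, -0.019,  0.079]), 0.53)]
[(array([ 0.652, -0.017,  0.082]), 0.46)]
(array([620.6, -17.9]), array([ 8.3, 21. ]), 1.3) 0.51
(array([ 454.4, -126.3]), array([59.9, 95.3]), -1.8) 0.31
```

Emit:
apply_moves(deltas=[0.8, 0, 0.1, 0, 0, 0, 0, 0.8, 0, 0, 0, 0, 0, 0, 0.6, 0, 0, 0, 0, 0, 0, 0.4, 0, 0, 0, 0, 0, 0, 0.17, 0, 0, 0, 0, 0, 0, 0, 0, 0, 0, 0, 0, 0, 0, 0, 0, 0, 0, 0, 0.15, 0, 0, 0, 0, 0, 0, 0.25, 0, 0, 0, 0, 0, 0, 0.45, 0, 0, 0, 0, 0, 0, 0.45, 0, 0, 0, 0, 0, 0, 0.45])

```text
time: 14.47
eef_pos: [0.6526, -0.0199, 0.0397]
eef_rot: [0.707, 0.029, 0.706, -0.029]
wrist_force: [-0.2, 0.3, 0.5]
grip_width: 0.0384
```

```bash
python3 -c "
from h import *
st((.653,-.0195,.13,-1.5),(.454,-.1235,.11,-1.5),(.454,-.1235,.036,-1.5))"
```

```text
t 14.47 pos [ 0.6526 -0.0199  0.0397] yaw -4.7 down [ 0.001 -0.    -1.   ] w 0.0384 F [-0.2  0.3  0.5] j [-0.03  0.56 -0.19  0.82 -0.    0.05]
-> (0.653, -0.0195, 0.13, -1.5) shift [-3.61  0.02  0.01] ax -0.53
-> (0.454, -0.1235, 0.11, -1.5) shift [ 0.8  -4.37 -7.85] ax -0.0
-> (0.454, -0.1235, 0.036, -1.5) shift [2.96 0.   0.  ] ax -0.0
```

The hexagon's flats face along the row's x, so I'll turn the jaws 90° for the nut.

Emit:
apply_moves(deltas=[-0.6, 0, 0, 0, 0, 0, 0.5, -1, 0, 0, 0.47, 0, 0, 0.5, -1, 0, 0, 1, 0, 0, 0.5, -1, 0, 0, 1, 0, 0, 0.5, 0, 0, 0, 1, 0, 0, 0.5, 0, 0, 0, 1, 0, 0, 0.5, 0, 0, 0, 1, 0, 0, 0.5, 0, 0, 0, 1, 0, 0, 0.5, 0, 0, 0, 1, 0, 0, 0.5, 0, 0, 0, 1, 0, 0, 0.5, 0, 0, 0, 1, 0, 0, 0.5, 0, 0, 0, 1, 0, 0, 0.5, 0, 0, 0, 1, 0, 0, 0.5, 0, 0, 0, 1, 0, 0, 0.5, 0, 0, 0, 1, 0, 0, 0.5, 0, 0, 0, 1, 0, 0, 0.5, 0, 0, 0, 0, 0, 0, 0.5])

```text
time: 15.88
eef_pos: [0.6523, -0.0199, 0.1293]
eef_rot: [0.493, 0.507, 0.493, -0.507]
wrist_force: [-0.1, -0.2, 1.0]
grip_width: 0.0427
```

```bash
python3 -c "
from h import *
st((.454,-.1235,.11,-91.5),(.454,-.1235,.036,-91.5))"
```

```text
t 15.88 pos [ 0.6523 -0.0199  0.1293] yaw -91.67 down [ 0.  0. -1.] w 0.0427 F [-0.1 -0.2  1. ] j [-0.03  0.48 -0.09  1.    0.    1.57]
-> (0.454, -0.1235, 0.11, -91.5) shift [ 0.77 -7.82  4.35] ax -0.03
-> (0.454, -0.1235, 0.036, -91.5) shift [2.96 0.   0.  ] ax -0.0
```

Emit:
apply_moves(deltas=[0.09, -0.87, 0.48, 0, 0, 0, 0.5, 0.09, -0.87, 0.48, 0, 0, 0, 0.5, 0.09, -0.87, 0.48, 0, 0, 0, 0.5, 0.09, -0.87, 0.48, 0, 0, 0, 0.5, 0.09, -0.87, 0.48, 0, 0, 0, 0.5, 0.09, -0.87, 0.48, 0, 0, 0, 0.5, 0.09, -0.87, 0.48, 0, 0, 0, 0.5, 0.09, -0.87, 0.48, 0, 0, 0, 0.5, 0.09, -0.86, 0.51, 0, 0, 0, 0.5, 0, 0, 0, 0, 0, 0, 0.5, 0, 0, 0, 0, 0, 0, 0.5])

```text
time: 16.8
eef_pos: [0.453, -0.1238, 0.109]
eef_rot: [0.494, 0.506, 0.494, -0.506]
wrist_force: [0.7, 0.7, 0.6]
grip_width: 0.0425
```

```bash
python3 -c "
from h import *
d=r.camera('scene')
st((.454,-.1235,.036,-91.5))
for t in ['rocker_arm','spark_plug','collar_nut']:
  print([(np.round(q['location'],3),q['conf']) for q in r.place_of('scene',t)])
cv2.imwrite('pics/s3.png',cv2.resize(d['img'][90:300,190:440,::-1],None,fx=2.6,fy=2.6))"
```

```text
t 16.85 pos [ 0.4543 -0.1237  0.1093] yaw -91.45 down [ 0.001 -0.    -1.   ] w 0.0426 F [ 0.5  0.8 -0.5] j [-0.27  0.19 -0.56  0.82  0.    1.33]
-> (0.454, -0.1235, 0.036, -91.5) shift [ 2.93 -0.01 -0.01] ax 0.01
[(array([ 0.651, -0.06 , -0.003]), 0.55)]
[(array([0.66 , 0.124, 0.013]), 0.55), (array([ 0.649, -0.017,  0.01 ]), 0.53)]
[(array([ 0.458, -0.121,  0.014]), 0.66)]
```

View pics/s3.png

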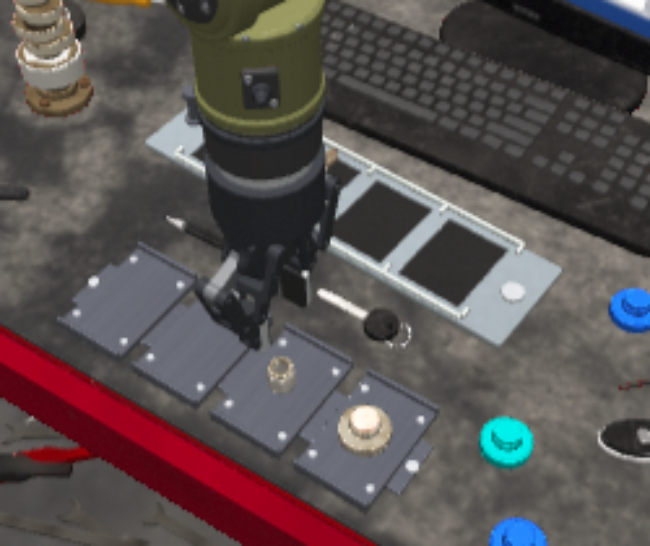

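The spark plug is out of its saddle, and the gripper is over the nut with its jaws along x.

Emit:
apply_moves(deltas=[0.8, 0, 0, 0, 0, 0, 0.5, 0.8, 0, 0, 0, 0, 0, 0.5, 0.8, 0, 0, 0, 0, 0, 0.5, 0.5, 0, 0, 0, 0, 0, 0.5, 0, 0, 0, 0, 0, 0, 0.5, 0, 0, 0, 0, 0, 0, 0, 0, 0, 0, 0, 0, 0, 0, 0, 0, 0, 0, 0, 0, 0, 0, 0, 0, 0, 0, 0, 0, 0, 0, 0, 0, 0, 0, 0])

```text
time: 17.83
eef_pos: [0.4546, -0.1236, 0.0371]
eef_rot: [0.494, 0.507, 0.493, -0.506]
wrist_force: [0.3, -0.2, -0.2]
grip_width: 0.0225
```

```bash
python3 -c "
from h import *
st((.454,-.1235,.11,-94.7),(.646,-.099,.11,-94.7))"
```

```text
t 17.83 pos [ 0.4546 -0.1236  0.0371] yaw -91.51 down [ 0.001 -0.    -1.   ] w 0.0225 F [ 0.3 -0.2 -0.2] j [-0.27  0.28 -0.64  0.65  0.    1.33]
-> (0.454, -0.1235, 0.11, -94.7) shift [-2.92 -0.02 -0.  ] ax 0.53
-> (0.646, -0.099, 0.11, -94.7) shift [ 0.    7.57 -1.61] ax -0.0
```

Emit:
apply_moves(deltas=[0, 0, 0, 0, 0, 0, 0, -0.7, 0, 0, 0, 0, 0, 0, -1, 0, 0, 0.27, 0, 0, 0, -1, 0, 0, 0.27, 0, 0, 0, -0.2, 0.1, 0, 0, 0, 0, 0, 0, 0.93, -0.2, 0, 0, 0, 0, 0, 0.93, -0.2, 0, 0, 0, 0, 0, 0.93, -0.2, 0, 0, 0, 0, 0, 0.93, -0.2, 0, 0, 0, 0, 0, 0.93, -0.2, 0, 0, 0, 0, 0, 0.93, -0.2, 0, 0, 0, 0, 0, 0.93, -0.2, 0, 0, 0, 0, 0, 0.93, -0.2, 0, 0, 0, 0, 0, 0, 0, 0, 0, 0, 0, 0, 0, 0, 0, 0, 0, 0])

```text
time: 19.08
eef_pos: [0.6456, -0.099, 0.1079]
eef_rot: [-0.479, -0.52, -0.479, 0.52]
wrist_force: [0.6, -0.4, -0.2]
grip_width: 0.0225
```

```bash
python3 -c "
from h import *
d=r.camera('scene');d=r.camera('top')
st((.646,-.099,.039,-94.7))
for c in ['top','scene']:
  print([(np.round(q['location'],3),q['conf']) for q in r.place_of(c,'collar_nut')])
"
```

```text
t 19.18 pos [ 0.6439 -0.0992  0.108 ] yaw -94.75 down [-0.002  0.    -1.   ] w 0.0226 F [ 0.6  0.2 -0.2] j [-0.15  0.5  -0.12  0.96 -0.    1.5 ]
-> (0.646, -0.099, 0.039, -94.7) shift [ 2.76  0.08 -0.02] ax -0.01
[]
[(array([ 0.649, -0.097,  0.085]), 0.6)]
```

Emit:
apply_moves(deltas=[0.8, 0.05, 0, 0, 0, 0, 0, 0.8, 0, 0, 0, 0, 0, 0, 0.6, 0, 0, 0, 0, 0, 0, 0.4, 0, 0, 0, 0, 0, 0, 0.18, 0, 0, 0, 0, 0, 0, 0, 0, 0, 0, 0, 0, 0, 0, 0, 0, 0, 0, 0, 0.3, 0, 0, 0, 0, 0, 0, 0.4, 0, 0, 0, 0, 0, 0, 0.5, 0, 0, 0, 0, 0, 0, 0.5, -0.6, 0, 0, 0, 0, 0, 0.5, -1, 0, 0, -0.5, 0, 0, 0.6, -1, 0, 0, -1, 0, 0, 0.7, -1, 0, 0, -1, 0, 0, 0.75, 0, 0, 0, -1, 0, 0, 0.75, 0, 0, 0, -1, 0, 0, 0.75, 0, 0, 0, -1, 0, 0, 0.75, 0, 0, 0, -1, 0, 0, 0.75])

```text
time: 20.78
eef_pos: [0.6466, -0.0993, 0.1302]
eef_rot: [0.626, 0.329, 0.625, -0.329]
wrist_force: [-0.1, 0.6, 0.2]
grip_width: 0.0643
```

Emit:
apply_moves(deltas=[0, 0, 0, -1, 0, 0, 0.75, 0, 0, 0, -1, 0, 0, 0.75, 0, 0, 0, -1, 0, 0, 0.75, 0, 0, 0, -1, 0, 0, 0.75, 0, 0, 0, -1, 0, 0, 0.75, 0, 0, 0, -1, 0, 0, 0.75, 0, 0, 0, -1, 0, 0, 0.75, 0, 0, 0, -1, 0, 0, 0.75, 0, 0, 0, -1, 0, 0, 0.75, 0, 0, 0, 0, 0, 0, 0.75])

```text
time: 21.62
eef_pos: [0.6465, -0.0993, 0.1298]
eef_rot: [0.707, 0.01, 0.707, -0.01]
wrist_force: [-0.4, -0.7, -0.6]
grip_width: 0.0645
```

```bash
python3 -c "
from h import *
st((.449,-.205,.11,-1.5),(.449,-.205,.034,-1.5))"
```

```text
t 21.62 pos [ 0.6465 -0.0993  0.1298] yaw -1.61 down [ 0.001 -0.    -1.   ] w 0.0645 F [-0.4 -0.7 -0.6] j [-0.15  0.48 -0.09  1.    0.   -0.12]
-> (0.449, -0.205, 0.11, -1.5) shift [ 0.79 -4.43 -7.79] ax -0.02
-> (0.449, -0.205, 0.034, -1.5) shift [3.04 0.   0.  ] ax -0.0
```

Emit:
apply_moves(deltas=[0.09, -0.49, -0.87, 0, 0, 0, 0.75, 0.09, -0.49, -0.87, 0, 0, 0, 0.75, 0.09, -0.49, -0.87, 0, 0, 0, 0.75, 0.09, -0.49, -0.87, 0, 0, 0, 0.75, 0.09, -0.49, -0.87, 0, 0, 0, 0.75, 0.09, -0.49, -0.87, 0, 0, 0, 0.75, 0.09, -0.49, -0.87, 0, 0, 0, 0.75, 0.09, -0.49, -0.87, 0, 0, 0, 0.75, 0.09, -0.51, -0.83, 0, 0, 0, 0.75, 0, 0, 0, 0, 0, 0, 0.75, 0, 0, 0, 0, 0, 0, 0.75])

```text
time: 22.53
eef_pos: [0.4476, -0.2045, 0.1094]
eef_rot: [0.707, 0.012, 0.707, -0.012]
wrist_force: [0.3, 0.2, 0.1]
grip_width: 0.0641
```

```bash
python3 -c "
from h import *
d=r.camera('scene')
st((.449,-.2055,.032,-1.5))
for t in ['collar_nut','core_plug']:
  print([(np.round(q['location'],3),q['conf']) for q in r.place_of('scene',t)])
cv2.imwrite('pics/s4.png',cv2.resize(d['img'][90:300,190:440,::-1],None,fx=2.6,fy=2.6))"
```

```text
t 22.58 pos [ 0.4488 -0.2043  0.1096] yaw -1.91 down [ 0.001 -0.    -1.   ] w 0.0643 F [ 0.1 -0.1  0.2] j [-0.43  0.22 -0.52  0.83  0.   -0.39]
-> (0.449, -0.2055, 0.032, -1.5) shift [ 3.1  -0.05  0.01] ax -0.07
[]
[(array([ 0.448, -0.206,  0.009]), 0.76), (array([ 0.679, -0.327, -0.   ]), 0.63), (array([ 0.43 , -0.348,  0.008]), 0.62), (array([ 0.653, -0.418,  0.001]), 0.54)]
```

View pics/s4.png

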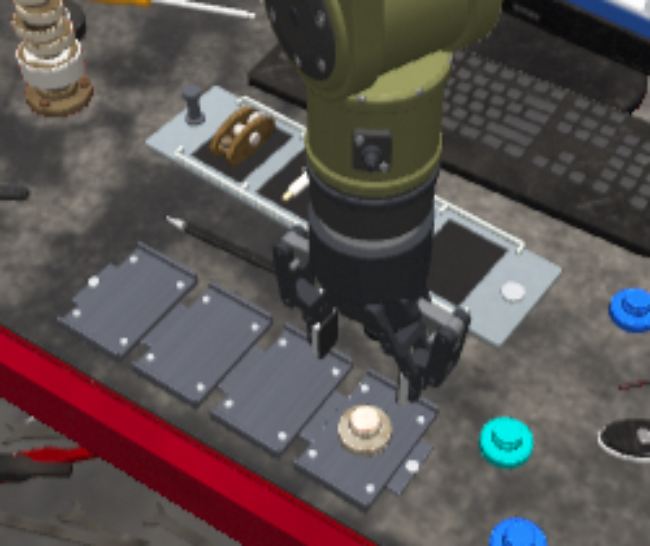

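The rocker and spark plug are in their pockets, and the gripper is over the core plug. I'll go down to its flange.

Emit:
apply_moves(deltas=[0.8, -0.04, 0, 0, 0, 0, 0.75, 0.8, 0, 0, 0, 0, 0, 0.75, 0.8, 0, 0, 0, 0, 0, 0.75, 0.4, 0, 0, 0, 0, 0, 0.75, 0.25, 0, 0, 0, 0, 0, 0.75, 0, 0, 0, 0, 0, 0, 0.75, 0, 0, 0, 0, 0, 0, 0.35, 0, 0, 0, 0, 0, 0, 0.35, 0, 0, 0, 0, 0, 0, 0.35, 0, 0, 0, 0, 0, 0, 0.35, 0, 0, 0, 0, 0, 0, 0.35])

```text
time: 23.6
eef_pos: [0.4492, -0.2054, 0.034]
eef_rot: [0.708, 0.011, 0.706, -0.011]
wrist_force: [-1.6, 0.8, 6.3]
grip_width: 0.0379
```

```bash
python3 -c "
from h import *
st((.449,-.2055,.11,-4.7),(.6395,-.1785,.11,-4.7))"
```

```text
t 23.6 pos [ 0.4492 -0.2054  0.034 ] yaw -1.76 down [ 0.002 -0.001 -1.   ] w 0.0379 F [-1.6  0.8  6.3] j [-0.43  0.32 -0.59  0.65  0.   -0.4 ]
-> (0.449, -0.2055, 0.11, -4.7) shift [-3.04 -0.01 -0.01] ax 0.49
-> (0.6395, -0.1785, 0.11, -4.7) shift [0.   1.7  7.51] ax -0.0
```

Emit:
apply_moves(deltas=[0, 0, 0, 0, 0, 0, 0, -0.3, 0, 0, 0, 0, 0, 0, -0.5, 0, 0, 0, 0, 0, 0, -0.8, 0, 0, 0.25, 0, 0, 0, -1, 0, 0, 0.25, 0, 0, 0, -0.5, 0, 0, 0, 0, 0, 0, 0, 0, 0, 0, 0, 0, 0], force=50)

```text
time: 24.18
eef_pos: [0.4504, -0.2062, 0.1138]
eef_rot: [0.708, 0.029, 0.705, -0.03]
wrist_force: [0.7, -0.8, -0.6]
grip_width: 0.0377
```

```bash
python3 -c "
from h import *
d=r.camera('scene')
st((.6395,-.1785,.11,-4.7))
for t in ['core_plug']:
  print([(np.round(q['location'],3),q['conf']) for q in r.place_of('scene',t)])
cv2.imwrite('pics/s5.png',cv2.resize(d['img'][90:300,190:440,::-1],None,fx=2.6,fy=2.6))"
```

```text
t 24.23 pos [ 0.4495 -0.2057  0.1121] yaw -4.76 down [ 0.003 -0.002 -1.   ] w 0.0375 F [-0.3 -0.5 -0.6] j [-0.43  0.22 -0.51  0.83 -0.   -0.35]
-> (0.6395, -0.1785, 0.11, -4.7) shift [0.08 1.71 7.48] ax -0.01
[(array([ 0.433, -0.348,  0.003]), 0.92), (array([ 0.678, -0.328,  0.   ]), 0.79), (array([ 0.503, -0.302,  0.004]), 0.75), (array([ 0.452, -0.206,  0.089]), 0.7), (array([ 0.657, -0.42 ,  0.002]), 0.51)]
```

View pics/s5.png

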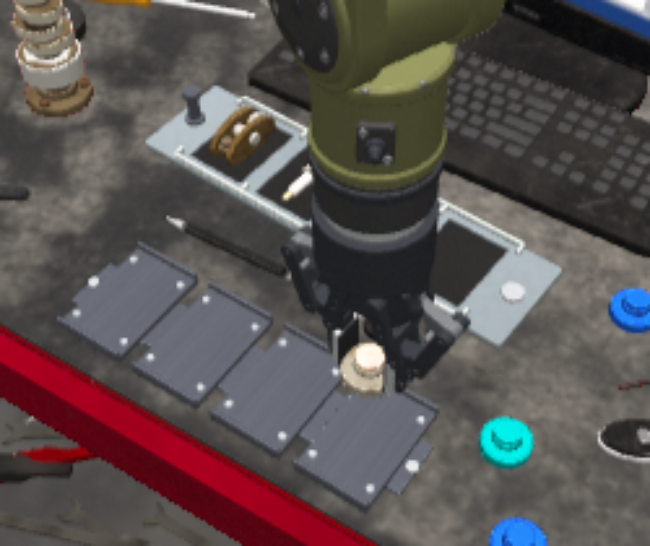

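The core plug has been lifted and is held between the jaws. I'll carry it to the last pocket.

Emit:
apply_moves(deltas=[0, 0.213, 0.94, 0, 0, 0, 0, 0, 0.213, 0.94, 0, 0, 0, 0, 0, 0.213, 0.94, 0, 0, 0, 0, 0, 0.213, 0.94, 0, 0, 0, 0, 0, 0.213, 0.94, 0, 0, 0, 0, 0, 0.213, 0.94, 0, 0, 0, 0, 0, 0.213, 0.94, 0, 0, 0, 0, 0, 0.213, 0.94, 0, 0, 0, 0, 0, 0, 0, 0, 0, 0, 0, 0, 0, 0, 0, 0, 0, 0])

```text
time: 25.12
eef_pos: [0.6388, -0.1776, 0.1081]
eef_rot: [0.706, 0.029, 0.707, -0.029]
wrist_force: [-0.8, -0.2, -0.3]
grip_width: 0.0372
```

```bash
python3 -c "
from h import *
d=r.camera('scene');d=r.camera('top')
st((.64,-.1785,.0345,-4.7))
for c in ['top','scene']:
  print([(np.round(q['location'],3),round(q['conf'],2)) for q in r.place_of(c,'core_plug')])
"
```

```text
t 25.22 pos [ 0.6374 -0.178   0.1087] yaw -4.76 down [-0.003  0.001 -1.   ] w 0.0377 F [ 0.2  0.1 -0.8] j [-0.27  0.51 -0.09  0.97 -0.   -0.19]
-> (0.64, -0.1785, 0.0345, -4.7) shift [ 2.97 -0.01  0.11] ax -0.01
[(array([ 0.654, -0.419,  0.004]), 0.79)]
[(array([ 0.676, -0.328,  0.001]), 0.83), (array([ 0.655, -0.418,  0.   ]), 0.83), (array([ 0.501, -0.296, -0.001]), 0.81), (array([ 0.637, -0.179,  0.083]), 0.5)]
```

Emit:
apply_moves(deltas=[0.8, 0, 0.06, 0, 0, 0, 0, 0.8, 0, 0, 0, 0, 0, 0, 0.7, 0, 0, 0, 0, 0, 0, 0.45, 0, 0, 0, 0, 0, 0, 0.2, 0, 0, 0, 0, 0, 0, 0, 0, 0, 0, 0, 0, 0, 0, 0, 0, 0, 0, 0, 0.45, 0, 0, 0, 0, 0, 0, 0.55, 0, 0, 0, 0, 0, 0, 0.65, 0, 0, 0, 0, 0, 0, 0.7, 0, 0, 0, 0, 0, 0, 0.7])

```text
time: 26.23
eef_pos: [0.6411, -0.1784, 0.0373]
eef_rot: [0.707, 0.029, 0.706, -0.029]
wrist_force: [-0.5, 1.1, -0.4]
grip_width: 0.0595
```

Emit:
apply_moves(deltas=[-0.5, 0, 0, 0, 0, 0, 0.7, -1, 0, 0, 0, 0, 0, 0.7, -1, 0, 0, 0, 0, 0, 0.7, -1, 0, 0, 0, 0, 0, 0.7, -0.5, 0, -0.5, 0, 0, 0, 0.7, -0.2, 0, -1, 0, 0, 0, 0.7, 0, 0, -1, 0, 0, 0, 0.7, 0, 0, -1, 0, 0, 0, 0.7, 0, 0, -1, 0, 0, 0, 0.7, 0, 0, -1, 0, 0, 0, 0.7, 0, 0, -1, 0, 0, 0, 0.7, 0, 0, -1, 0, 0, 0, 0.7, 0, 0, -1, 0, 0, 0, 0.7, 0, 0, 0, 0, 0, 0, 0.7])

```text
time: 27.4
eef_pos: [0.4241, -0.1598, 0.142]
eef_rot: [0.705, 0.03, 0.708, -0.029]
wrist_force: [-0.6, 0.4, -1.4]
grip_width: 0.0598
```

```bash
python3 - <<'E'
from h import *
st()
C=np.array([.649,-.059]);a=np.radians(-4.7);B=np.array([[np.cos(a),-np.sin(a)],[np.sin(a),np.cos(a)]])
for c in ['top','scene']:
  d=r.camera(c)
  for t in ['rocker_arm','spark_plug','collar_nut','core_plug','new_rack','end_post']:
    print(c,t,[(np.round((B.T@(np.array(q['location'])[:2]-C))*1000,1),round(q['location'][2],3),round(q['conf'],2)) for q in r.place_of(c,t)][:5])
  if c=='top':
    for t,z in [('rocker_arm',.03),('spark_plug',.019),('collar_nut',.03),('core_plug',.02),('new_rack',.01)]:
      for q in r.masks_of(c,t)[:1]: print('mask',t,rect(d,q['mask'],z))
  im=d['img'][110:200,195:395] if c=='top' else d['img'][90:240,230:420]
  cv2.imwrite(f'pics/f_{c}.png',cv2.resize(im[:,:,::-1],None,fx=4,fy=4,interpolation=cv2.INTER_CUBIC)[:600])
E
```

```text
t 27.4 pos [ 0.4241 -0.1598  0.142 ] yaw -4.81 down [-0.003  0.001 -1.   ] w 0.0598 F [-0.6  0.4 -1.4] j [-0.36  0.12 -0.56  0.9  -0.   -0.28]
top rocker_arm [(array([ -4.6, 116.9]), 0.011, 0.92)]
top spark_plug [(array([ 0.1, 39.1]), 0.01, 0.53), (array([ -4.9, -42.8]), 0.009, 0.43), (array([-188.6, -162. ]), 0.002, 0.39)]
top collar_nut [(array([ -4.2, -42.5]), 0.01, 0.65)]
top core_plug [(array([   1.4, -115.1]), 0.013, 0.82), (array([  34.8, -360.4]), 0.002, 0.69), (array([  51.1, -266.9]), -0.005, 0.64), (array([-125.9, -248.5]), 0.001, 0.62), (array([-197. , -305.3]), 0.001, 0.51)]
top new_rack [(array([-0.2, -1.8]), -0.001, 0.88)]
top end_post [(array([ -2.8, 181.8]), 0.013, 0.49)]
mask rocker_arm (array([655.5,  58.3]), array([34.2, 63.9]), -5.4)
mask spark_plug (array([653.1, -21.6]), array([15.9, 64.2]), 1.3)
mask collar_nut (array([ 642.6, -102.7]), array([13.5, 15.9]), 1.1)
mask core_plug (array([ 430.5, -342. ]), array([38.2, 38.5]), 90.2)
scene rocker_arm [(array([ -3.2, 119.1]), 0.008, 0.48), (array([ -2.8, 180.5]), 0.01, 0.46)]
scene spark_plug []
scene collar_nut [(array([  0.1, -40.2]), 0.011, 0.49)]
scene core_plug [(array([-201.5,   72.3]), -0.003, 0.74), (array([   0.6, -119.7]), 0.009, 0.71), (array([-192.7, -304.2]), 0.003, 0.71), (array([-125.5, -253.3]), 0.0, 0.63), (array([  33.7, -355.4]), 0.001, 0.62)]
scene new_rack [(array([ 2.1, -2.3]), -0.004, 0.71), (array([  -1.6, -118.6]), 0.009, 0.59)]
scene end_post [(array([ -2.6, 179.6]), 0.006, 0.57)]
```

View pics/f_top.png

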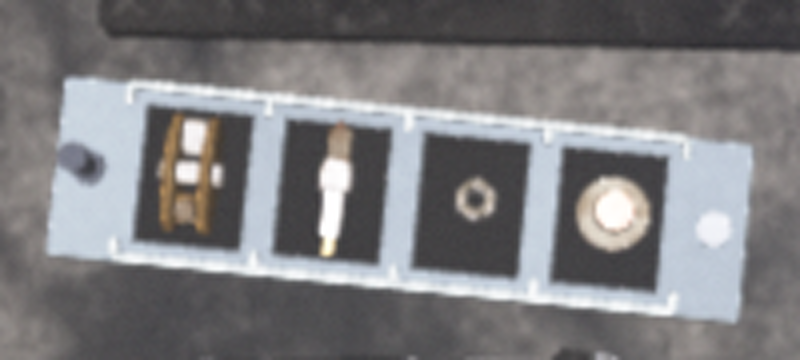

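View pics/f_scene.png

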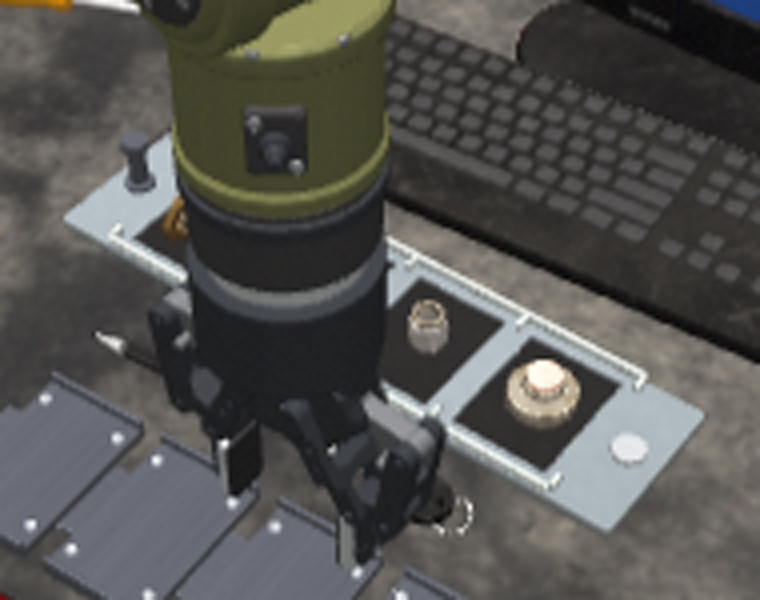

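The top view shows the post at (78,160), then rocker, spark plug, nut and core plug at x = 190, 335, 475 and 613. Each is centred in its pocket and the order is right. The scene view shows the nut and core plug upright and the gripper clear.

```bash
python3 -c "
from plant import r
print(r.finish_job())"
```

```text
the job is handed in; nothing more can be done
None
```

All four parts are in the grey rack and the job is handed in, at about 27.5 s of the 96 s allowed. From the post they are rocker arm, spark plug, collar nut and core plug, the same left-to-right order as on the old saddles.

**Position:** the last checks put every part within about 5 mm of its pocket centre, along and across the row, against the 15 mm allowed. The parts' undersides read 8 to 13 mm above table level, where the floors are at 10 mm.

**Orientation:** the rocker arm is within 1° of straight across the rack and the spark plug about 6° off (20° allowed). The pictures show the nut and core plug upright.

**Release:** the gripper was open, about 22 cm clear of the parts, with no contact force.

**Checks that disagreed:**
- The scene camera missed the spark plug at the end because the arm hid it, so its position rests on the top view.
- The networks also gave some wrong answers. One was the top-view mask for the core plug, which landed on a look-alike. I set these aside by comparing them with the pictures.
- The core plug was gripped at about 38 mm rather than 41 mm, but it stayed firm throughout.

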